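Draw the idle battery from a hot-swap unit and show its label to the scanner

TASK

The changeover lever on the two-bay battery power unit leans towards the bay in use: leave that bay shut, open the cover of the other, idle bay fully so that it stays open, and draw its battery out. Finish while still holding the battery: keep it still and upright before the desk scanner, its bar-code label centred on the window and squarely facing it about 8 cm away. Do not shift the lever or disturb the other things on the bench.

Things in the scene. Friction and masses are not known exactly. Their poses are not given: they have to be found in the camera images.
- power_unit: hot-swap battery power unit, fixed to the bench: a grey box 130 (its x) x 172 (its y) x 51 mm high with a flat deck 50 mm above the bench. Origin at the centre of its underside, x from front to back, y to its left, z up; the front (-x) faces the robot. Two rectangular sockets in the deck, 41 x 25 mm, 38 mm deep, centred at x = +2 mm, y = +45 mm (left bay) and y = -45 mm (right bay). A dark grey hood (cover) with a black pull tab stands over each battery's upper half.
- changeover (a joint): changeover lever of the power unit, 47 mm long, standing at the middle of the deck's front edge (pivot at x = -44, z = 57 mm in the unit's frame); it leans towards the bay in use: about +0.6 rad = leans left, the left bay is in use, the right is idle; about -0.6 = leans right, the right bay is in use, the left is idle. It flops over freely if pushed past the middle: do not touch it
- lever_tip (a point): top of the changeover lever
- cover_left (a joint): hinge angle of the hood over the left (the unit's +y side, y = +45 mm in the unit's frame) bay: 0 shut, 1.75 rad fully open (tipped up and back). The hood is 54 mm wide, 66 mm long and reaches 88 mm above the bench; it weighs about 45 g, has little friction, falls shut when released below about 0.9 rad and tips fully open by its own weight once past about 1.3 rad. No catch
- cover_left_hinge (a point): middle of that hood's hinge axis (x = +40, y = +45, z = 54 mm in the unit's frame); the axis runs along the unit's y
- cover_left_tab (a point): centre of that hood's pull tab, a block 12 mm wide (y) x 24 mm long (x) x 12 mm high standing out forwards from the hood's front edge, 80 mm above the bench when shut; its radius about the hinge is 83 mm (79 mm in front of and 26 mm above the axis when shut). Nothing but the deck, 24 mm lower, lies under it
- battery_left_center (a point): centre of the camera battery that stands in the left (the unit's +y side, y = +45 mm in the unit's frame) bay, 38 mm (unit's y) x 22 mm (unit's x) x 69 mm high, 46 mm above the bench at the start: its foot is 38 mm down in the socket with about 1.5 mm play, its upper 30 mm stand above the deck under the hood. Its narrow sides, 38 mm apart, face left and right
- battery_left_label (a point): middle of the white bar-code label on one wide face of that battery (11 mm from the battery's mid-plane, 2.5 mm below the centre of the standing battery); the label faces the unit's front at the start. Axes: -y points straight out of the label, z points down towards the battery's contact end, x along the battery's width
- cover_right (a joint): hinge angle of the hood over the right (the unit's -y side, y = -45 mm) bay: 0 shut, 1.75 rad fully open (tipped up and back). The hood is 54 mm wide, 66 mm long and reaches 88 mm above the bench; it weighs about 45 g, has little friction, falls shut when released below about 0.9 rad and tips fully open by its own weight once past about 1.3 rad. No catch
- cover_right_hinge (a point): middle of that hood's hinge axis (x = +40, y = -45, z = 54 mm in the unit's frame); the axis runs along the unit's y
- cover_right_tab (a point): centre of that hood's pull tab, a block 12 mm wide (y) x 24 mm long (x) x 12 mm high standing out forwards from the hood's front edge, 80 mm above the bench when shut; its radius about the hinge is 83 mm (79 mm in front of and 26 mm above the axis when shut). Nothing but the deck, 24 mm lower, lies under it
- battery_right_center (a point): centre of the camera battery that stands in the right (the unit's -y side, y = -45 mm) bay, 38 mm (unit's y) x 22 mm (unit's x) x 69 mm high, 46 mm above the bench at the start: its foot is 38 mm down in the socket with about 1.5 mm play, its upper 30 mm stand above the deck under the hood. Its narrow sides, 38 mm apart, face left and right
- battery_right_label (a point): middle of the white bar-code label on one wide face of that battery (11 mm from the battery's mid-plane, 2.5 mm below the centre of the standing battery); the label faces the unit's front at the start. Axes: -y points straight out of the label, z points down towards the battery's contact end, x along the battery's width
- window (a point): middle of the square glass window (54 mm) of the desk code scanner, 110 mm above the bench; -x points straight out of the window, z up. The scanner, a fixed black and grey device 152 mm high on a foot 105 x 90 mm that reaches 38 mm out in front of the window (14 mm high); its head is 78 mm wide and 52 mm deep behind the window. Behind it to the right, at x above 0.7 m, a camera hangs on a stand from 0.2 m above the bench: keep the gripper clear of it
- tweezers: steel tweezers, 18 x 120 x 10 mm, lying flat; a bystander, leave it lying
- flush_cutter: side cutter pliers, 46 x 141 x 10 mm, lying flat; a bystander, leave it lying
- lens_cap_3: round black lens cap, 69 mm across, 12 mm high; a bystander, leave it lying
- marker_black: black marker pen, 12 x 128 x 13 mm, lying; a bystander, leave it lying
- pen_blue: ballpoint pen, 11 x 145 x 12 mm, lying; a bystander, leave it lying

How it is judged:
On the way, in this order (a step that is already met when the one before it is completed fails the run):
1. the idle bay's cover is open (past 1.3 rad), its battery still in the socket (((value of joint changeover above 0.3 rad and value of joint cover_right above 1.3 rad and z of battery_right_center in the frame of power_unit below 0.06 m and distance of battery_left_center from where it was at the start of the episode below 0.01 m and value of joint cover_left below 0.15 rad) or (value of joint changeover below -0.3 rad and value of joint cover_left above 1.3 rad and z of battery_left_center in the frame of power_unit below 0.06 m and distance of battery_right_center from where it was at the start of the episode below 0.01 m and value of joint cover_right below 0.15 rad))), for 0.2 s.
2. the idle battery is drawn clear of its socket in the gripper (((value of joint changeover above 0.3 rad and z of battery_right_center in the frame of power_unit above 0.09 m and value of joint cover_right above 1.3 rad and contact force between battery_right and the fingers above 0.5 N) or (value of joint changeover below -0.3 rad and z of battery_left_center in the frame of power_unit above 0.09 m and value of joint cover_left above 1.3 rad and contact force between battery_left and the fingers above 0.5 N))), for 0.2 s.
At the end, for the whole second after the job is handed in: Idle battery held still and upright (0.25 rad) in the fingers alone, 5-12 cm before the window, label facing it within 0.3 rad and centred within 25 mm sideways, 30 mm in height; idle cover open past 1.3 rad; bay in use shut, its battery in place (10 mm) (((value of joint changeover above 0.3 rad and y of window in the frame of battery_right_label between -0.12 and -0.05 m and x of window in the frame of battery_right_label between -0.025 and 0.025 m and z of window in the frame of battery_right_label between -0.03 and 0.03 m and angle between the y axis of battery_right_label and the x axis of window, either way round below 0.3 rad and angle between the z axis of battery_right_label and the z axis of window, either way round below 0.25 rad and contact force between battery_right and the fingers above 0.5 N and linear speed of battery_right below 0.03 m/s and value of joint cover_right above 1.3 rad and distance of battery_left_center from where it was at the start of the episode below 0.01 m and value of joint cover_left below 0.15 rad) or (value of joint changeover below -0.3 rad and y of window in the frame of battery_left_label between -0.12 and -0.05 m and x of window in the frame of battery_left_label between -0.025 and 0.025 m and z of window in the frame of battery_left_label between -0.03 and 0.03 m and angle between the y axis of battery_left_label and the x axis of window, either way round below 0.3 rad and angle between the z axis of battery_left_label and the z axis of window, either way round below 0.25 rad and contact force between battery_left and the fingers above 0.5 N and linear speed of battery_left below 0.03 m/s and value of joint cover_left above 1.3 rad and distance of battery_right_center from where it was at the start of the episode below 0.01 m and value of joint cover_right below 0.15 rad))); the arm keeps its last pose, push and grip.
It fails at once if the bay in use is opened (cover past 0.2 rad) or its battery shifted by more than 10 mm ((value of joint changeover above 0.3 rad and (value of joint cover_left above 0.2 rad or distance of battery_left_center from where it was at the start of the episode above 0.01 m)) or (value of joint changeover below -0.3 rad and (value of joint cover_right above 0.2 rad or distance of battery_right_center from where it was at the start of the episode above 0.01 m))).
It fails at once if the changeover lever is shifted by more than 12 mm at its tip (distance of lever_tip from where it was at the start of the episode above 0.012 m).
It fails at once if another thing on the bench is moved by more than 3 cm (distance of any of tweezers, flush_cutter, lens_cap_3, marker_black, pen_blue from where it was at the start of the episode above 0.03 m).
It also fails if it takes over 48 s, if anything falls off the work surface, if the arm or the gripper's body presses on something with over 40 N, if the wrist force passes 120 N, or if a joint passes its speed limit or range.

ROBOT

A 6-joint arm with a two-finger parallel gripper is mounted at the origin on a cart in front of the work surface, level with it; the furniture and walls round the work are solid. World frame = base frame: x ahead of the robot, y to its left, z up, the work surface at z = 0. Lengths are in m, angles in rad, forces in N, time in s.
With the tool pointing down it reaches from about 0.275 to 0.825 m from the base axis. Payload 4.9 kg.
Tool frame: the origin (TCP) lies midway between the tips of the shut fingers; the grasp point (between the pads) lies 19 mm behind it (grip_point_offset is the distance from the TCP to the grasp point, in m); z points along the fingers, y is the line along which they close (so a half turn about z gives the same grasp; the last joint's range is limited). The gripper opens to 85 mm and grips with 20 to 120 N. Pads are 22 mm wide; open, the fingers measure 114 mm over their backs; the gripper's body (76 mm by 85 mm) begins 54 mm behind the grasp point. The pads swing forward as they close: fully open they stand 13 mm farther back than shut.
Start: joints at [1.193, 0.326, -0.193, 1.052, 0, 1.437], TCP at [0.133, 0.534, 0.231] pointing down, gripper open.
Joint ranges: [-2.65, 2.65], [-0.97, 1.79], [-1.3, 1.35], [-1.93, 2.1], [-1.47, 1.37], [-3.14, 3.14]. Speed limits (rad/s): [2.57, 2.57, 3.14, 3.14, 3.14, 3.14].

INTERFACE

Orientations are given as a rotation vector (axis times angle).
In Python, from cell import * gives the robot as it stands. Calls block until the motion is done:
- movep(position, orientation): joint-space move of the TCP to a pose.
- move_l(position, velocity=0.15, rot=None, until_force=None): straight line of the TCP; rot=None keeps the orientation; velocity is the mean speed in m/s. With until_force (N) it stops when the force on the tool has changed by that much, and returns True; else False.
- set_joints(angles): joint-space move.
- let_go() and grab(newtons=None): open the fingers fully, or close them until they stop; newtons is the grip in N (None keeps the last).
- sleep(seconds).
- ik(position, orientation): joint angles nearest the present ones, or None.
- get_state(): the state.
- grab_frame(name): name is "scene" or "side" or "wrist"; returns a dict with "img" (400x640x3 uint8, red, green, blue), "fx", "fy", "cx", "cy" (pixels), "cam_to_world" (4x4, takes a point from camera to world coordinates); the wrist camera has in their place "T_tool_cam" (4x4, takes a point from camera to tool coordinates, whose origin is the TCP and whose axes are the flange's). Camera axes: x right, y down, z forward; pixel columns grow to the right and rows downward; lengths in m; the calibration is good to about 2 mm. The wrist camera is an equidistant fisheye: a pixel r from the principal point sees the ray r / f radians off the axis. A picture is of the moment at which its call begins: read the wrist's pose just before it. There is no depth.
A pose or a line that the arm cannot do raises MotionError and nothing moves.
- sign_off(): hands the job in; it is judged then, once.
Trained networks look in the newest picture that a camera, given by its name, has taken for a name from the list of things; names that differ only in an ending like _2 or _b are one class to them, and where a whole thing is asked for, a point or a joint stands for the part that bears it (a point fixed in the world has none). Each returns a list of dicts, best first, with "score" (0 to 1); they miss things now and then, are a little off and sometimes report something else, mostly with a low value. They report only what shows in the picture. A call takes as long as a camera call.
- spot_in(camera, name): "centre" ([column, row] in pixels, amid what is visible of it).
- silhouettes(camera, name): "mask" (400x640 bool, what is visible of it) and "centre" ([column, row] in pixels, amid what is visible of it).
- tip_of(camera, name): "centre" ([column, row] in pixels: a listed point, or the origin of a listed thing).
The state is a dict: "clock": time; "q": joint angles; "joint_velocities": joint speeds; "tau": joint torques, N m; "position": TCP position; "eef_rot": TCP orientation; "contact_force": force on the tool from outside, world axes, zero at the start; "wrist_torque": the same for the moment, N m; "finger_gap": opening from 0.0 (shut) to 1.0 (fully open); "grasp_force": force on a finger pad.
Only numpy, scipy, OpenCV 4.12 (cv2) and the standard library are available. Lean on these libraries where they do the work, as an engineer would, in place of code of your own. Each camera call takes 0.05 s, during which the arm holds its last target. There are 200 camera calls.

## Working session

There is one attempt and no reset: what is moved stays moved. The work goes in short steps, each a Python script; the robot and the scene stay as the last script left them, time stands still between calls to the robot, and variables do not carry over. Pictures are saved under pics/ and viewed, at most 10 in all, crops included, and the job is handed in when it is done.

```bash
mkdir -p pics
cat > h.py <<'E'
from cell import *
import numpy as np, cv2
from scipy.spatial.transform import Rotation as R
def save(n,f): cv2.imwrite('pics/'+n+'.png',f['img'][:,:,::-1])
def ray(f,p,st=None):
    x=(p[0]-f['cx'])/f['fx'];y=(p[1]-f['cy'])/f['fy']
    if 'cam_to_world' in f:
        T=np.array(f['cam_to_world']);d=np.array([x,y,1.])
    else:
        W=np.eye(4);W[:3,:3]=R.from_rotvec(st['eef_rot']).as_matrix();W[:3,3]=st['position']
        T=W@np.array(f['T_tool_cam']);r=np.hypot(x,y);d=np.array([x/r*np.sin(r),y/r*np.sin(r),np.cos(r)]) if r>1e-9 else np.array([0,0,1.])
    d=T[:3,:3]@d;return T[:3,3],d/np.linalg.norm(d)
def atz(o,d,z): return o+d*(z-o[2])/d[2]
def tri(rs):
    A=sum(np.eye(3)-np.outer(d,d) for o,d in rs);b=sum((np.eye(3)-np.outer(d,d))@o for o,d in rs)
    p=np.linalg.solve(A,b);return p,[float(np.linalg.norm((np.eye(3)-np.outer(d,d))@(p-o))) for o,d in rs]
E
python3 - <<'E'
from h import *
np.set_printoptions(precision=4,suppress=True)
F={}
for c in ('scene','side'):
    F[c]=grab_frame(c);save(c+'0',F[c]);print(c,np.array(F[c]['cam_to_world']).round(3).tolist(),F[c]['fx'])
for n in ['power_unit','lever_tip','cover_left_tab','cover_right_tab','cover_left_hinge','cover_right_hinge','window','tweezers','flush_cutter','lens_cap_3','marker_black','pen_blue']:
    rs=[]
    for c in F:
        t=tip_of(c,n)
        for u in t[:2]: print(n,c,np.round(u['centre'],1),round(u['score'],2))
        if t: rs.append(ray(F[c],t[0]['centre']))
    if len(rs)==2: print('   ',*tri(rs))
    elif rs: print('   z0',atz(*rs[0],0))
print(get_state())
E
```

```text
scene [[0.55, -0.549, 0.63, -0.263], [-0.835, -0.352, 0.422, -0.493], [-0.01, -0.758, -0.652, 0.871], [0.0, 0.0, 0.0, 1.0]] 391.78973156705126
side [[0.854, -0.282, 0.438, -0.095], [-0.52, -0.476, 0.709, -0.952], [0.009, -0.833, -0.553, 0.878], [0.0, 0.0, 0.0, 1.0]] 369.63666390801825
power_unit scene [348.  229.4] 0.83
power_unit scene [368.  215.7] 0.37
power_unit side [333.8 244.2] 0.6
power_unit side [377.6 311.7] 0.5
    [ 0.5443 -0.0413 -0.0507] [0.008891858802623711, 0.008891858802623859]
lever_tip scene [359.7 216.5] 0.63
lever_tip side [323.2 231.1] 0.36
    [ 0.4377 -0.1349  0.1282] [0.0006786289320615715, 0.0006786289320614182]
cover_left_tab scene [334.  213.8] 0.77
cover_left_tab scene [373.6 208.3] 0.49
cover_left_tab side [317.3 226.1] 0.59
cover_left_tab side [332.7 245.1] 0.26
    [ 0.4799 -0.0256  0.0567] [0.00436472025406036, 0.004364720254060293]
cover_right_tab scene [366.5 212.8] 0.83
cover_right_tab side [335.  238.7] 0.74
    [ 0.4981 -0.1253  0.0764] [0.010696969904091965, 0.010696969904091884]
cover_left_hinge scene [344.1 199.1] 0.93
cover_left_hinge side [
[... 919 characters left out ...]
 0.4062 0.0297] [0.0008536367924031896, 0.0008536367924031844]
pen_blue scene [395.8 272.2] 0.61
pen_blue side [339.2 285.8] 0.47
    [ 0.4166 -0.269   0.0019] [0.0002243096326167532, 0.00022430963261676554]
{'clock': 1.3, 'q': array([ 1.1928,  0.3262, -0.1926,  1.052 , -0.    ,  1.4366]), 'joint_velocities': array([ 0.0014,  0.0007, -0.0007,  0.0001,  0.0002, -0.    ]), 'tau': array([  0.0003, -44.3335,  26.2754,   0.0011,  -0.0001,  -0.    ]), 'position': array([0.1328, 0.5337, 0.2313]), 'eef_rot': array([ 0.382 ,  3.1183, -0.    ]), 'contact_force': array([-0.5099,  0.1185,  0.2043]), 'wrist_torque': array([-0.0278,  0.0193, -0.0709]), 'grasp_force': 0.0, 'finger_gap': 1.0020137192310228}
```

Run:
```python
import cv2
a=cv2.imread('pics/scene0.png');b=cv2.imread('pics/side0.png')
c=cv2.resize(a[120:320,180:480],(800,533));cv2.imwrite('pics/scene0c.png',c)
c=cv2.resize(b[140:320,220:440],(733,600));cv2.imwrite('pics/side0c.png',c)
```

```text
(no output)
```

View pics/scene0c.png

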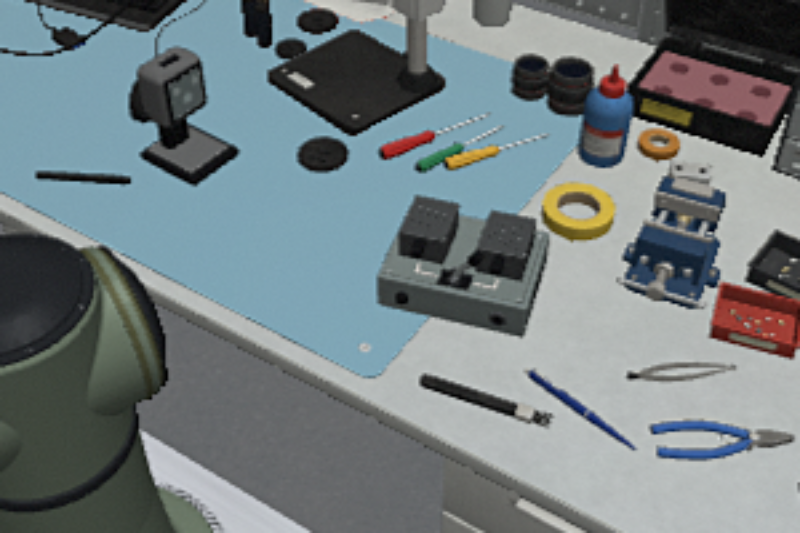

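View pics/side0c.png

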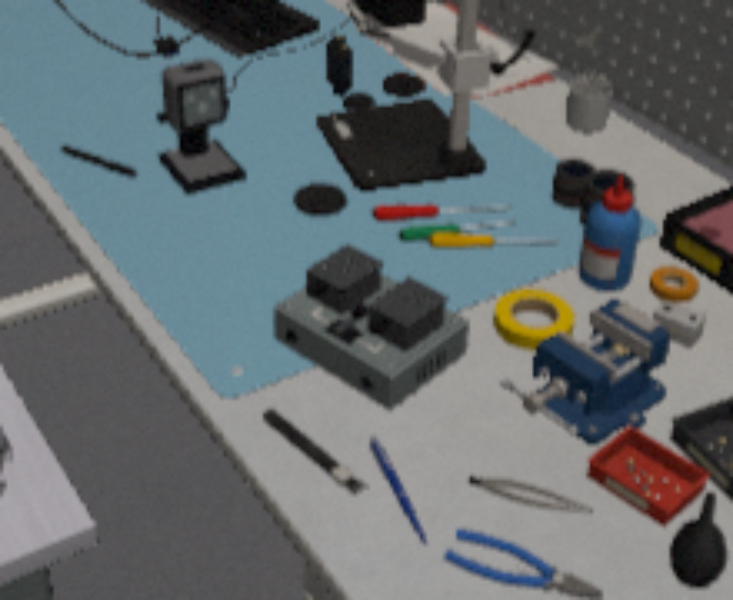

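The views show the unit at about (0.5, -0.08). The scanner stands to its left, with its window at about scene pixel (252,157). The lever is too small to read, so I'll take a wrist view from above the unit.

Run:
```python
from h import *
np.set_printoptions(precision=4,suppress=True)
movep([0.42,-0.08,0.30],[0,np.pi,0])
st=get_state();f=grab_frame('wrist');print(st['clock'],st['position'],f['T_tool_cam'],f['fx'],f['cx'],f['cy']);save('w1',f)
for n,z in [('lever_tip',.096),('cover_left_tab',.08),('cover_right_tab',.08),('cover_left_hinge',.054),('cover_right_hinge',.054),('power_unit',0),('changeover',.08)]:
    for u in tip_of('wrist',n)[:2] if n!='changeover' else spot_in('wrist',n)[:2]: print(n,np.round(u['centre'],1),round(u['score'],2),atz(*ray(f,u['centre'],st),z))
```

```text
3.7167 [ 0.4201 -0.0795  0.2999] [[ 0.0006 -0.9577 -0.2876  0.0746]
 [ 1.      0.001  -0.0014  0.0005]
 [ 0.0017 -0.2876  0.9577 -0.1429]
 [ 0.      0.      0.      1.    ]] 309.70691628693146 311.3472529950946 196.73702584726743
lever_tip [282.6 217.3] 0.7 [ 0.4754 -0.1139  0.096 ]
cover_left_tab [343.7 197.5] 0.95 [ 0.4553 -0.0397  0.08  ]
cover_right_tab [265.  215.9] 0.95 [ 0.4797 -0.1377  0.08  ]
cover_left_hinge [352.5 244.4] 0.93 [ 0.5315 -0.022   0.054 ]
cover_right_hinge [289.3 262.1] 0.9 [ 0.5596 -0.1107  0.054 ]
power_unit [310.  215.2] 0.78 [ 0.5078 -0.0815  0.    ]
changeover [294.  208.8] 0.58 [ 0.4701 -0.1009  0.08  ]
```

View pics/w1.png

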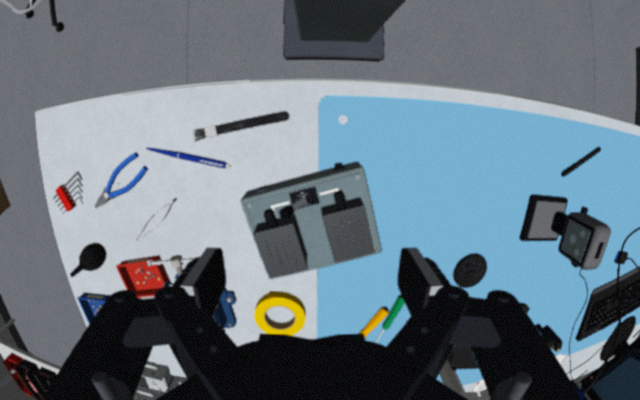

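The unit is at about pixel (310,218), yawed some 16°. The scanner window at about (575,240) faces towards the lower left. Next I'll look from closer at the lever.

Run:
```python
from h import *
np.set_printoptions(precision=4,suppress=True)
yaw=0.28
rot=(R.from_euler('z',yaw)*R.from_rotvec([0,np.pi,0])).as_rotvec()
movep([0.38,-0.11,0.20],rot)
st=get_state();f=grab_frame('wrist');print(st['clock'],st['position'])
P={}
for n,z in [('lever_tip',.096),('cover_left_tab',.08),('cover_right_tab',.08),('cover_left_hinge',.054),('cover_right_hinge',.054),('power_unit',0)]:
    for u in tip_of('wrist',n)[:2]:
        p=atz(*ray(f,u['centre'],st),z);P.setdefault(n,p); print(n,np.round(u['centre'],1),round(u['score'],2),p)
for s in [('cover_left_tab','cover_right_tab'),('cover_left_hinge','cover_right_hinge')]:
    d=P[s[0]]-P[s[1]];print(np.arctan2(-d[0],d[1]),np.linalg.norm(d))
save('w2',f);i=cv2.imread('pics/w2.png');cv2.imwrite('pics/w2c.png',cv2.resize(i[120:320,180:440],(780,600),interpolation=cv2.INTER_CUBIC))
```

```text
4.6417 [ 0.3805 -0.1102  0.2006]
lever_tip [282.9 287.7] 0.6 [ 0.4742 -0.1109  0.096 ]
cover_left_tab [353.1 281.8] 0.95 [ 0.4589 -0.0437  0.08  ]
cover_right_tab [259.7 277.4] 0.78 [ 0.4799 -0.1349  0.08  ]
cover_right_tab [591.6 269.8] 0.52 [0.3793 0.3073 0.08  ]
power_unit [305.8 274.8] 0.84 [ 0.5105 -0.08    0.    ]
0.22661464185970936 0.09355887522801958Traceback (most recent call last):
  File "<stdin>", line 12, in <module>
KeyError: 'cover_left_hinge'
```

Run:
```python
from h import *
f=grab_frame('wrist');save('w2',f);i=cv2.imread('pics/w2.png');cv2.imwrite('pics/w2c.png',cv2.resize(i[180:360,180:420],(800,600),interpolation=cv2.INTER_CUBIC))
```

```text
(no output)
```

View pics/w2c.png

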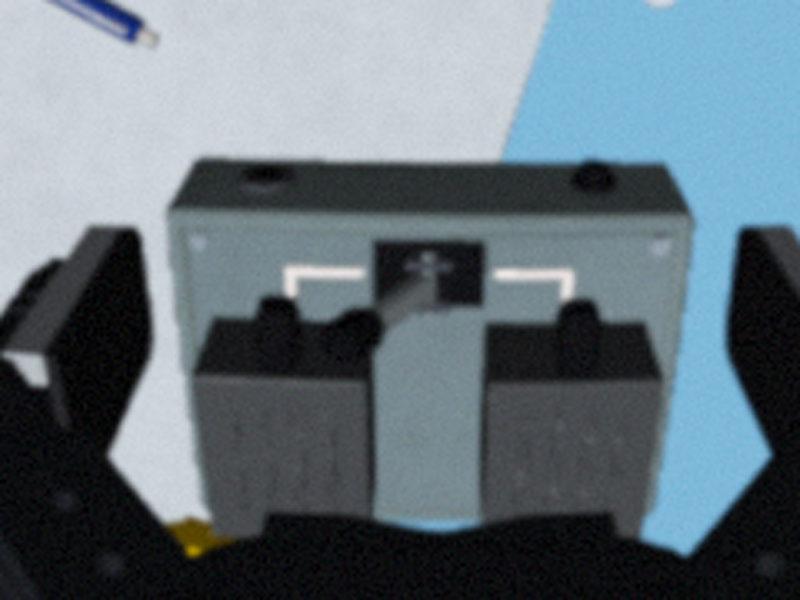

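The lever's knob is at crop pixel (355,330), to the picture's left of its base at (428,270). So it leans to the robot's right: the right bay is in use and the **left bay is idle**. Next come the unit pose from the deck corners and the scanner's facing from a crop of w1.

Run:
```python
from h import *
np.set_printoptions(precision=4,suppress=True)
i=cv2.imread('pics/w1.png');cv2.imwrite('pics/w1s.png',cv2.resize(i[180:280,510:630],(720,600),interpolation=cv2.INTER_CUBIC))
st=get_state();f=grab_frame('wrist')
a=atz(*ray(f,(180+170*.3,180+213*.3),st),.05);b=atz(*ray(f,(180+692*.3,180+217*.3),st),.05)
d=b-a;yaw=np.arctan2(-d[0],d[1]);print('front corners',a,b,np.linalg.norm(d),yaw)
c=(a+b)/2;print('origin',c[:2]+65e-3*np.array([np.cos(yaw),np.sin(yaw)]))
```

```text
front corners [ 0.4685 -0.1741  0.05  ] [ 0.423  -0.0126  0.05  ] 0.16768570828852802 0.2743479772905138
origin [ 0.5083 -0.0757]
```

View pics/w1s.png

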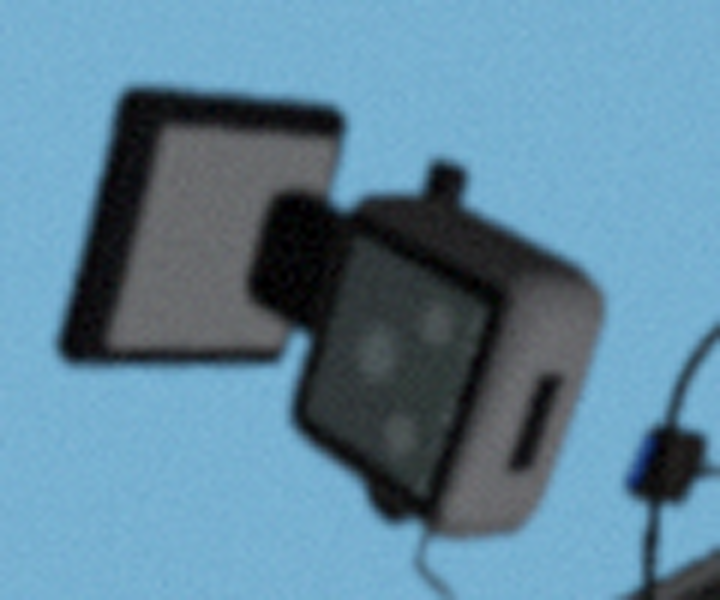

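Window corners in the crop: upper edge (500,300) to (432,500), lower edge (355,235) to (303,405). The front edge of the foot runs from (125,90) to (65,355).

Run:
```python
from h import *
np.set_printoptions(precision=4,suppress=True)
st={'position':[0.4201,-0.0795,0.2999],'eef_rot':[0,np.pi,0]};f=grab_frame('wrist')
for A,B,z in [((500,300),(432,500),.137),((355,235),(303,405),.083),((125,90),(65,355),0),((160,125),(107,350),.014)]:
    a,b=[atz(*ray(f,(510+p[0]/6,180+p[1]/6),st),z) for p in (A,B)]
    d=b-a;print(a,b,(a+b)/2,np.linalg.norm(d),'normal ang',np.degrees(np.arctan2(-d[0],d[1])), np.degrees(np.arctan2(d[1],d[0])))
U=np.array([.509,-.077]);yaw=.274;Rz=np.array([[np.cos(yaw),-np.sin(yaw)],[np.sin(yaw),np.cos(yaw)]])
for n,p in dict(ltab=(-39,45),rtab=(-39,-45),lhinge=(40,45),lbat=(2,45)).items(): print(n,U+Rz@np.array(p)/1e3)
# feasibility of pitched poses
for pitch in (30,45,60):
  for y in (0,.15,.274):
    r=R.from_euler('z',y)*R.from_euler('y',np.pi/2-0)*R.identity()
    zt=np.array([np.cos(np.radians(pitch)),0,-np.sin(np.radians(pitch))]);yt=np.array([0,1,0]);xt=np.cross(yt,zt)
    r=R.from_euler('z',y)*R.from_matrix(np.c_[xt,yt,zt])
    for u in [(-70,45,61),(-35,45,120),(0,45,141),(40,45,141)]:
      p=U+Rz@np.array(u[:2])/1e3
      q=ik([*p,u[2]/1e3],r.as_rotvec());print(pitch,y,u,None if q is None else np.round(q,2))
```

```text
[0.4902 0.3536 0.137 ] [0.547  0.3496 0.137 ] [0.5186 0.3516 0.137 ] 0.05695821228228754 normal ang -94.07749555019922 -4.077495550199214
[0.4917 0.3462 0.083 ] [0.5428 0.3426 0.083 ] [0.5173 0.3444 0.083 ] 0.05120107449676589 normal ang -94.03341133047044 -4.033411330470437
[0.4748 0.3158 0.    ] [0.5611 0.3137 0.    ] [0.5179 0.3147 0.    ] 0.08636819962138607 normal ang -91.36466301698893 -1.364663016988929
[0.4814 0.3209 0.014 ] [0.5537 0.319  0.014 ] [0.5176 0.3199 0.014 ] 0.07230635270666831 normal ang -91.47443587743558 -1.4744358774355857
ltab [ 0.4593 -0.0442]
rtab [ 0.4836 -0.1309]
lhinge [ 0.5353 -0.0229]
lbat [ 0.4987 -0.0331]
30 0 (-70, 45, 61) None
30 0 (-35, 45, 120) None
30 0 (0, 45, 141) None
30 0 (40, 45, 141) None
30 0.15 (-70, 45, 61) None
30 0.15 (-35, 45, 120) None
30 0.15 (0, 45, 141) None
30 0.15 (40, 45, 141) None
30 0.274 (-70, 45, 61) None
30 0.274 (-35, 45, 120) None
30 0.274 (0, 45, 141) None
30 0.274 (40, 45, 141) None
45 0 (-70, 45, 61) None
45 0 (-35, 45, 120) None
45 0 (0, 45, 141) [-0.38  0.08 -1.27 -0.53  0.27 -0.28]
45 0 (40, 45, 141) [-0.3   0.14 
[... 421 characters left out ...]
45, 61) [-0.45  0.16 -1.24 -0.31  0.22 -0.4 ]
60 0 (-35, 45, 120) [-0.37  0.03 -1.1  -0.05  0.18 -0.33]
60 0 (0, 45, 141) [-0.31  0.04 -1.    0.02  0.15 -0.27]
60 0 (40, 45, 141) [-0.25  0.11 -0.93  0.03  0.13 -0.22]
60 0.15 (-70, 45, 61) [-0.52  0.17 -1.21 -0.24  0.32 -0.6 ]
60 0.15 (-35, 45, 120) [-0.44  0.04 -1.07  0.01  0.28 -0.52]
60 0.15 (0, 45, 141) [-0.37  0.05 -0.98  0.07  0.25 -0.46]
60 0.15 (40, 45, 141) [-0.31  0.12 -0.91  0.07  0.22 -0.4 ]
60 0.274 (-70, 45, 61) [-0.57  0.18 -1.17 -0.15  0.38 -0.77]
60 0.274 (-35, 45, 120) [-0.49  0.06 -1.04  0.07  0.35 -0.69]
60 0.274 (0, 45, 141) [-0.42  0.07 -0.95  0.13  0.32 -0.62]
60 0.274 (40, 45, 141) [-0.35  0.13 -0.88  0.12  0.3  -0.56]
```

Window at about (0.517, 0.347, 0.110), facing about -y (-93°). I'll open the left hood with shut fingers pitched about 60°: tips under the tab, then along the arc about the hinge.

```bash
cat >> h.py <<'E'
U=np.array([.509,-.077,0]);YAW=.274;RZ=R.from_euler('z',YAW)
def uw(x,y,z): return U+RZ.apply(np.array([x,y,z])/1e3)
def rotp(deg):
    p=np.radians(deg);zt=np.array([np.cos(p),0,-np.sin(p)]);yt=np.array([0,1.,0])
    return (RZ*R.from_matrix(np.c_[np.cross(yt,zt),yt,zt])).as_rotvec()
E
python3 - <<'E'
from h import *
np.set_printoptions(precision=3,suppress=True)
P=58;p=np.radians(P);co=11*np.array([np.sin(p),np.cos(p)])
tcp=lambda cx,cz: uw(cx-co[0],45,cz-co[1])
a=84
arc=[tcp(40-a*np.cos(t)+20*np.sin(t),54+a*np.sin(t)+20*np.cos(t)) for t in np.linspace(0,1.45,9)]
pre=[tcp(-72,110),tcp(-72,66),tcp(-44,66)]
print([ik(x,rotp(P)) is not None for x in pre+arc])
grab(20)
movep(pre[0],rotp(P)); move_l(pre[1],.15)
print(move_l(pre[2],.08,until_force=8),get_state()['position'],pre[2],get_state()['contact_force'])
f=grab_frame('side');save('s1',f)
c=cv2.imread('pics/s1.png')
cv2.imwrite('pics/s1c.png',cv2.resize(c[190:280,280:390],(733,600),interpolation=cv2.INTER_CUBIC))
print(get_state()['clock'])
E
```

```text
[True, True, True, True, True, True, True, True, True, True, True, True]
False [ 0.446 -0.048  0.061] [ 0.445 -0.048  0.06 ] [-0.76  -0.01   0.332]
7.7583
```

View pics/s1c.png

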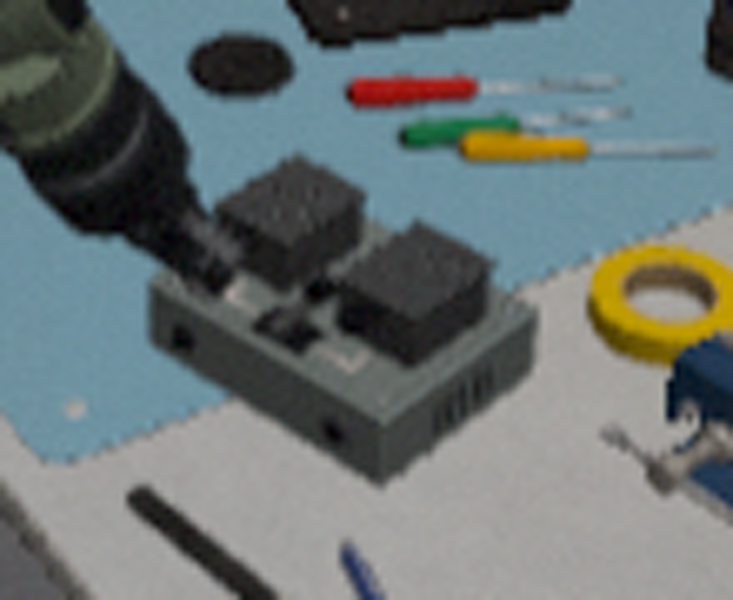

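The fingertips, at about crop pixel (225,275), are at the left hood's tab just above the deck. Hoods and lever are undisturbed, so I run the arc.

Run:
```python
from h import *
np.set_printoptions(precision=3,suppress=True)
P=58;p=np.radians(P);co=11*np.array([np.sin(p),np.cos(p)])
tcp=lambda cx,cz: uw(cx-co[0],45,cz-co[1])
a=84
for t in np.linspace(0,1.45,9):
    hit=move_l(tcp(40-a*np.cos(t)+20*np.sin(t),54+a*np.sin(t)+20*np.cos(t)),.12,until_force=15)
    print(round(t,2),hit,get_state()['contact_force'])
    if hit: break
sleep(.3)
f=grab_frame('side');save('s2',f)
for n in('cover_left_tab','cover_right_tab'): print(n,[(np.round(u['centre'],1),round(u['score'],2)) for u in tip_of('side',n)[:2]])
c=cv2.imread('pics/s2.png');cv2.imwrite('pics/s2c.png',cv2.resize(c[180:280,270:390],(720,600),interpolation=cv2.INTER_CUBIC))
print(get_state()['clock'])
```

```text
0.0 False [-0.66   0.549 -0.506]
0.18 False [-0.837 -0.553 -0.566]
0.36 False [ 0.124  0.329 -0.751]
0.54 False [-0.337  0.018  0.997]
0.72 False [-1.019  0.824  0.423]
0.91 False [-0.403  0.147 -0.408]
1.09 False [1.138 0.288 0.659]
1.27 False [-0.178 -1.063 -0.203]
1.45 False [-0.806  0.652 -0.324]
cover_left_tab [(array([336.6, 200. ]), 0.72), (array([324., 231.]), 0.32)]
cover_right_tab [(array([334.7, 236.4]), 0.75), (array([377.4, 287.7]), 0.23)]
10.725
```

View pics/s2c.png

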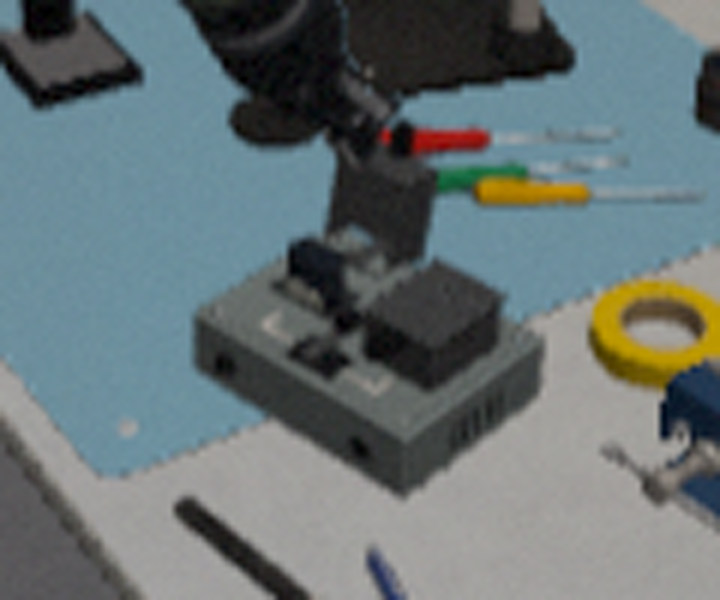

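The left hood is fully tipped back (tab at about crop (400,140), clear of the fingertips). The battery stands exposed at about (320,270), and the lever and right hood are unchanged. Next: back off, open, take a close look at the battery.

Run:
```python
from h import *
np.set_printoptions(precision=4,suppress=True)
st=get_state();move_l(st['position']+RZ.apply([-.06,0,.05]),.2)
let_go(); movep(uw(-70,47,190),rotp(90))
st=get_state();f=grab_frame('wrist');save('w3',f)
inv=lambda p:RZ.inv().apply(p-U)*1e3
for n,z in [('battery_left_center',.08),('cover_left_tab',.13),('cover_right_tab',.08),('lever_tip',.096)]:
    for u in tip_of('wrist',n)[:1]: print(n,np.round(u['centre'],1),round(u['score'],2),inv(atz(*ray(f,u['centre'],st),z)))
for u in silhouettes('wrist','battery_left_center')[:2]:
    ys,xs=np.nonzero(u['mask']);print(round(u['score'],2),u['mask'].sum(),xs.min(),xs.max(),ys.min(),ys.max())
    q=cv2.boxPoints(cv2.minAreaRect(np.c_[xs,ys].astype(np.float32)));print([inv(atz(*ray(f,p,st),.0805)) for p in q])
i=cv2.imread('pics/w3.png');cv2.imwrite('pics/w3c.png',cv2.resize(i[200:350,210:410],(800,600),interpolation=cv2.INTER_CUBIC));print(st['clock'])
```

```text
battery_left_center [308.5 250.9] 0.64 [-17.1606  45.2489  80.    ]
cover_right_tab [205.8 222.3] 0.93 [-44.0631 -48.3588  80.    ]
lever_tip [568.8 338.4] 0.74 [143.1236 425.4401  96.    ]
0.72 1338 289 328 242 277
[array([-26.2616,  27.7957,  80.5   ]), array([-26.344 ,  62.7367,  80.5   ]), array([10.5107, 63.5899, 80.5   ]), array([10.6351, 26.7271, 80.5   ])]
12.7083
```

View pics/w3c.png

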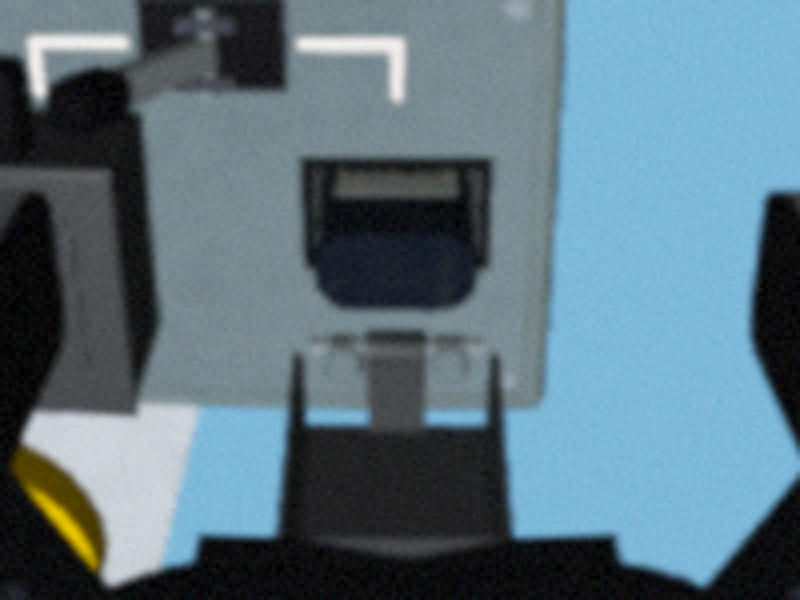

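The battery top (about crop (395,270)) is centred at unit y ≈ 45, x ≈ -1 mm, matching the model. The hood is open behind it. Grasp and draw.

Run:
```python
from h import *
np.set_printoptions(precision=4,suppress=True)
r=rotp(90);x=-4;y=46.5
movep(uw(x,y,140),r)
print(move_l(uw(x,y,50),.12,until_force=6),get_state()['position'],get_state()['contact_force'])
grab(40);sleep(.2)
s=get_state();print(s['finger_gap'],s['grasp_force'],s['contact_force'])
p=s['position'].copy();p[2]=.125;move_l(p,.1);s=get_state();print(s['finger_gap'],s['grasp_force'],s['contact_force'])
p[2]=.2;move_l(p,.12);sleep(.1)
s=get_state();print(s['finger_gap'],s['grasp_force'],s['clock'],s['q'])
# target feasibility
for k in range(2):
  Rl=R.from_euler('z',np.pi*k)*RZ
for nw in (-93,):
  ly=np.radians(nw+180)      # label outward heading
  turn=ly-(YAW+np.pi)
  for k in (turn,turn+2*np.pi):
    rr=(R.from_euler('z',k)*R.from_rotvec(r)).as_rotvec()
    for pos in ([.51,.24,.2],[.51,.24,.117]): print(k,pos,ik(pos,rr))
f=grab_frame('scene');save('s4',f)
i=cv2.imread('pics/s4.png');cv2.imwrite('pics/s4c.png',cv2.resize(i[120:270,230:430],(800,600),interpolation=cv2.INTER_CUBIC))
```

```text
False [ 0.4931 -0.0336  0.0508] [-0.6152  0.3767 -0.0961]
0.4321278613370887 39.7542393495678 [-0.8306 -0.7663  4.8272]
0.4324654382421622 40.14208633656381 [-0.1361  0.2865 -1.1196]
0.4324281352086606 40.137967355840374 16.8083 [-0.2173  0.2497 -0.3863  0.9369  0.     -0.4913]
-1.8971562043547265 [0.51, 0.24, 0.2] [ 0.3089  0.3735 -0.2064  0.9909  0.      1.932 ]
-1.8971562043547265 [0.51, 0.24, 0.117] [ 0.3089  0.4514 -0.3176  0.8018  0.      1.932 ]
4.3860291028248595 [0.51, 0.24, 0.2] [ 0.3089  0.3735 -0.2064  0.9909  0.      1.932 ]
4.3860291028248595 [0.51, 0.24, 0.117] [ 0.3089  0.4514 -0.3176  0.8018  0.      1.932 ]
```

View pics/s4c.png

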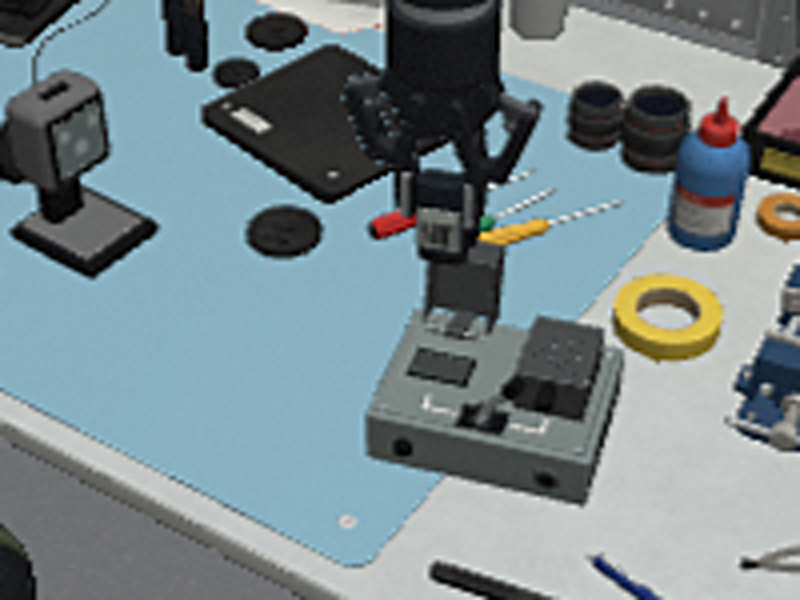

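The battery hangs upright in the fingers with its label towards the robot (crop (440,235)). The left hood is open, and the lever and right hood are unmoved. Carry it to the scanner.

Run:
```python
from h import *
np.set_printoptions(precision=4,suppress=True)
turn=np.radians(87)-(YAW+np.pi)
rr=(R.from_euler('z',turn)*R.from_rotvec(rotp(90))).as_rotvec()
movep([.515,.18,.2],rr); move_l([.515,.255,.2],.15); move_l([.515,.255,.118],.1); sleep(.4)
s=get_state();print(s['position'],s['finger_gap'],s['grasp_force'],s['clock'])
rs={'window':[],'battery_left_label':[],'battery_left_center':[]}
for c in('scene','side'):
    f=grab_frame(c);save('e_'+c,f)
    for n in rs:
        t=tip_of(c,n)
        if t: rs[n].append(ray(f,t[0]['centre']));print(c,n,np.round(t[0]['centre'],1),round(t[0]['score'],2))
for n in rs:
    if len(rs[n])==2: print(n,*tri(rs[n]))
a=cv2.imread('pics/e_scene.png')[110:260,210:400];b=cv2.imread('pics/e_side.png')[110:260,220:410]
cv2.imwrite('pics/e.png',np.hstack([cv2.resize(x,(400,316),interpolation=cv2.INTER_CUBIC) for x in(a,b)]))
```

```text
[0.5151 0.2551 0.1183] 0.4329145634738684 40.13528423267417 20.8667
scene window [252.  157.6] 0.6
scene battery_left_label [267.5 164.7] 0.63
scene battery_left_center [271.6 163.8] 0.68
side window [279.5 170.6] 0.6
side battery_left_label [286.7 179.3] 0.71
side battery_left_center [295.5 181.1] 0.72
window [0.4957 0.3071 0.13  ] [0.003775659435278221, 0.003775659435278338]
battery_left_label [0.498  0.2442 0.1208] [0.0010195251278588455, 0.001019525127858867]
battery_left_center [0.5585 0.2824 0.0744] [0.0022646075618255536, 0.0022646075618256985]
```

View pics/e.png

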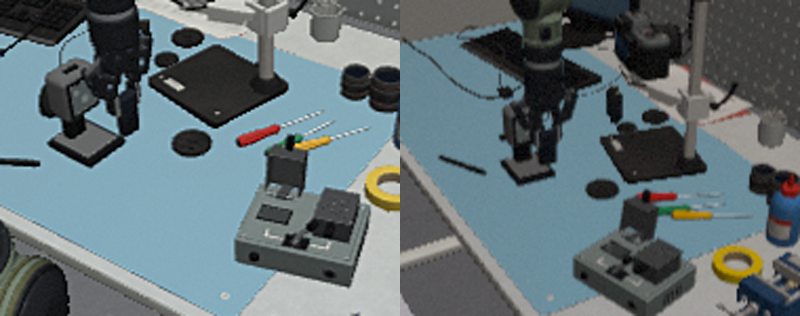

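In both views the battery is held upright in front of the window (left pane (125,105)). The hood is open and the rest is undisturbed. Both window estimates, y = 0.323 and 0.353, put the label 6–9 cm away, which is inside the limits.

```bash
python3 -c "
from cell import *
print(sign_off())"
```

```text
the job is handed in; nothing more can be done
None
```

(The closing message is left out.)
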